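Find and mark the balance point of an electrode arm

TASK

The electrode arm will later be hung from a support rod at its balance point, so find that point on the balancing stand: slide the arm along over the fulcrum, away from the end with the black electrode holder, until it tips over onto the other rest by itself, then ease it back until it balances level on the fulcrum alone. Mark the point by setting the orange rod clamp astride the arm directly over the fulcrum, and leave the arm balancing level there with the clamp on it. Do not lift the arm off the stand, and leave the beaker and the timer alone.

Things in the scene. Friction and masses are not known exactly. Their poses are not given: they have to be found in the camera images.
- stand: balancing stand, fixed; dark base 66 (x) x 176 (y) mm, its top 13 mm above the worktop, carrying the fulcrum in the middle and a lower roller rest at either end. Origin on the worktop under the fulcrum; y along the stand (the electrode arm lies and slides along it), z up. Between fulcrum and rests there is free space beside and below the arm
- fulcrum (a point): middle of the flat top of the fulcrum, 60 mm above the worktop; axes as the stand's. The fulcrum is an upright steel blade, 24 mm wide (x), its flat top 10 mm long (y from -5 to +5 mm), on a grey foot 34 x 24 mm that reaches 23 mm above the worktop
- rest_plus (a point): top of the white roller of the rest at the stand's y = +56 mm, 55 mm above the worktop: 5 mm lower than the fulcrum. It does not turn. Two grey cheeks beside it: 30 mm apart inside, 36 mm outside (x), 12 mm long (y), tops 57 mm above the worktop
- rest_minus (a point): the same for the like rest at the stand's y = -56 mm, onto which the arm has to tip
- electrode_arm: aluminium bar 20 (x) x 200 (y) x 10 (z) mm, slot along its top, 0.25 kg, loose. Origin: middle of its underside; y towards its holder end, z up out of the slot. It starts along the stand's y on fulcrum and +y rest, holder end down by 0.1 rad; on fulcrum and -y rest it tilts as much the other way; balanced it is level (let go tilted, it rocks some seconds). Its balance point: 10 to 35 mm along +y
- holder_end (a point): end of the electrode arm near the holder, on the underside (100 mm along the arm's +y)
- far_end (a point): far end of the electrode arm, on the underside (100 mm along the arm's -y)
- holder_foot (a point): middle of the underside of the electrode holder, on top of the electrode arm, 50 to 85 mm along the arm's +y (differs each time; it is clamped fast). The holder is a black block 20 (x) x 24 (y) x 22 (z) mm with a brass thumb nut up to 34 mm above this point; it weighs 0.07 to 0.18 kg, about 0.12 kg
- rod_clamp: orange saddle with black knob, 60 mm tall, 45 g, loose, standing on its two legs. Origin: middle of the legs' underside, z up. Orange part 32 (x) x 24 (y) x 18 mm high; between the legs a channel along y, 24 mm wide, 8 mm deep, to go over the bar. Knob: 24 mm diameter, 36 to 60 mm above the origin, on a 9 mm stem. Seated, its origin is 2 mm above the bar's underside
- beaker: small low glass beaker, 49 mm wide, 59 mm tall, standing; bystander. Origin: centre of its underside
- timer: white lab timer lying on its back, 58 x 66 x 21 mm; bystander. Origin: centre of its underside

How it is judged:
On the way, in this order (a step that is already met when the one before it is completed fails the run):
1. the arm has been slid until it tips over by itself: let go, it lies on the fulcrum and the rest at the stand's -y, its holder end raised (z of holder_end in the frame of stand above 0.0635 m and z of far_end in the frame of stand below 0.0585 m and contact force between the fingers and electrode_arm below 0.3 N and contact force between electrode_arm and stand above 1 N and linear speed of electrode_arm below 0.02 m/s and angle between electrode_arm's own z axis and vertical above 0.085 rad and angular speed of electrode_arm below 0.1 rad/s), for 0.3 s.
2. the arm, let go, balances level on the fulcrum alone (angle between electrode_arm's own z axis and vertical below 0.03 rad and z of electrode_arm in the frame of stand between 0.057 and 0.063 m and angular speed of electrode_arm below 0.2 rad/s and contact force between the fingers and electrode_arm below 0.3 N and contact force between electrode_arm and stand above 1 N and linear speed of electrode_arm below 0.02 m/s), for 0.4 s.
At the end, for the whole second after the job is handed in: The arm rests on the fulcrum alone, level within 0.03 rad, still and let go. The rod clamp sits astride it, down on the bar within 3 mm, upright within 0.08 rad, its middle within 5 mm of the fulcrum's middle along the stand and of the bar's middle across, still and let go (all of step 2 and y of rod_clamp in the frame of stand between -0.005 and 0.005 m and x of rod_clamp in the frame of electrode_arm between -0.005 and 0.005 m and z of rod_clamp in the frame of electrode_arm between -0.001 and 0.005 m and angle between rod_clamp's own z axis and vertical below 0.08 rad and linear speed of rod_clamp below 0.02 m/s and contact force between the fingers and rod_clamp below 0.3 N); the robot touches nothing.
It fails at once if the arm is lifted more than 25 mm off the fulcrum (z of electrode_arm in the frame of stand above 0.085 m).
It fails at once if the arm falls off the stand (z of electrode_arm in the frame of stand below 0.035 m).
It fails at once if the beaker is moved more than 30 mm (distance of beaker from where it was at the start of the episode above 0.03 m).
It fails at once if the timer is moved more than 30 mm (distance of timer from where it was at the start of the episode above 0.03 m).
It also fails if it takes over 72 s, if anything falls off the work surface, if the arm or the gripper's body presses on something with over 40 N, if the wrist force passes 120 N, or if a joint passes its speed limit or range.

ROBOT

A 7-joint arm with a two-finger parallel gripper is mounted at the origin on a cart in front of the work surface, level with it; the furniture and walls round the work are solid. World frame = base frame: x ahead of the robot, y to its left, z up, the work surface at z = 0. Lengths are in m, angles in rad, forces in N, time in s.
With the tool pointing down it reaches from about 0.425 to 0.95 m from the base axis. Payload 4.7 kg.
Tool frame: the origin (TCP) lies on the centre line of the jaws, within the pads' length; the fingertips stand 14 mm ahead of it and the grasp point (between the pads) lies 5 mm behind it; z points along the fingers, y is the line along which they close (so a half turn about z gives the same grasp; the last joint's range is limited). The gripper opens to 85 mm and grips with 20 to 120 N. Pads are 22 mm wide; open, the fingers measure 114 mm over their backs; the gripper's body (76 mm by 85 mm) begins 54 mm behind the grasp point. The pads swing forward as they close: fully open they stand 13 mm farther back than shut.
Start: joints at [1.14, 0.469, -0.049, 1.532, 0.024, 1.141, -0.082], TCP at [0.264, -0.621, 0.245] pointing down, gripper open.
Joint ranges: [-2.59, 2.59], [-0.33, 1.99], [-1.39, 1.29], [0.1, 2.45], [-1.04, 4.18], [0.21, 1.99], [-2.66, 2.66]. Speed limits (rad/s): [2.57, 2.57, 3.14, 3.14, 3.14, 3.14, 3.14].

INTERFACE

Orientations are given as a unit quaternion [x, y, z, w].
In Python, from workcell import manip gives the robot as it stands. The module is installed in compiled form; this text tells all that it offers.
- The arm moves only by the tool play_rows, never from a script. Its argument "steps" is a list of rows, each an object of numbers: "tx", "ty", "tz": the shift along the tool's x, y, z in units of 0.2 m (1.0 is 0.2 m); "rx", "ry", "rz": the turn, a rotation vector about the tool's x, y, z in units of 90 degrees (1.0 is 90 degrees). A call has 1 to 10 rows; each row shifts and turns the commanded pose from where the row before left it, along the tool's axes as they then stand; what a row does not reach is not made up. A row lasts 1/8 s, in which the tool goes at most 62.5 mm and 10.7 degrees, less where a joint would pass 70% of its speed; a pose out of reach is approached as far as the arm can. A call with a number of a shift or a turn outside -1 to 1 is refused whole. A call with a gripper value outside its range is refused whole. "jaw" is the closure, from 0 (fully open) to 1 (shut), set as the call begins (left out, the last holds). The fingers move at their own pace and stop on an object; "squeeze" is the grip in N (left out, the last holds). Time passes only in rows, so rows that do not move let the fingers close. It gives the time, the measured TCP pose, the force, the opening and the grip force at its end, in the units of the state.
- manip.get_obs(): the state, without advancing time (a new reading comes with each control period).
- manip.get_image(name): name is "scene" or "top" or "wrist"; returns the picture (420x560x3 uint8, red, green, blue); there is no depth.
- manip.get_calibration(name): a dict with "K" (3x3 intrinsics, pixels), "k1" (the pictures are not rectified: a ray, as slopes to the right and down, at radius r is drawn at 1 + k1 r^2 times it, then the intrinsics apply), "rvec" (rotation vector, rad) and "tvec" (3), from world to camera coordinates, as OpenCV has them; the wrist camera has in their place "hand_eye" (4x4, takes a point from camera to tool coordinates, whose origin is the TCP and whose axes are the flange's). Camera axes: x right, y down, z forward; pixel columns grow to the right and rows downward; lengths in m; the calibration is good to about 2 mm. A picture is of the moment at which its call begins: read the wrist's pose just before it. get_calibration takes no time and is no camera call.
- manip.finish_job(): hands the job in; it is judged then, once.
Trained networks look in the newest picture that a camera, given by its name, has taken for a name from the list of things; names that differ only in an ending like _2 or _b are one class to them, and where a whole thing is asked for, a point or a joint stands for the part that bears it (a point fixed in the world has none). Each returns a list of dicts, best first, with "conf" (0 to 1); they miss things now and then, are a little off and sometimes report something else, mostly with a low value. They report only what shows in the picture. A call takes as long as a camera call.
- manip.outline_of(camera, label): "mask" (420x560 bool, what is visible of it) and "extent" ([left, top, right, bottom] in pixels, round what is visible of it).
The state is a dict: "t": time; "joint_pos": joint angles; "qvel": joint speeds; "joint_torque": joint torques, N m; "ee_pos": TCP position; "orientation": TCP orientation; "ft_force": force on the tool from outside, world axes, zero at the start; "wrist_torque": the same for the moment, N m; "grip_width": finger opening in m; "grasp_force": force on a finger pad.
Only numpy, scipy, OpenCV 4.12 (cv2) and the standard library are available. Lean on these libraries where they do the work, as an engineer would, in place of code of your own. Each camera call takes 0.05 s, during which the arm holds its last target. There are 200 camera calls.

## Working session

There is one attempt and no reset: what is moved stays moved. The work goes in short steps, Python scripts to look and compute and a tool call to move; the robot and the scene stay as the last step left them, time stands still between calls to the robot, and variables do not carry over. Pictures are saved under pics/ and viewed, at most 10 in all, crops included, and the job is handed in when it is done.

Besides the shell and the picture viewer there is one more tool, called after "Call:" as name(argument=value, ...) on one line, values as JSON. play_rows: Moves the arm, as the interface text tells. Shifts and turns lie within -1 to 1; 1 stands for 0.2 m of shift or 90 degrees of turn. Its arguments: {"type":"object","properties":{"steps":{"type":"array"},"jaw":{"type":"number"},"squeeze":{"type":"number"}},"required":["steps"]}

```bash
mkdir -p pics; cat > h.py <<'E'
import numpy as np, cv2
from scipy.spatial.transform import Rotation as R
from workcell import manip
def cam(n):
    c=manip.get_calibration(n); K=np.array(c['K'],float)
    if 'hand_eye' in c:
        o=manip.get_obs(); T=np.eye(4); T[:3,:3]=R.from_quat(o['orientation']).as_matrix(); T[:3,3]=o['ee_pos']
        M=T@np.array(c['hand_eye'])
        return K,c['k1'],M[:3,:3].T,-M[:3,:3].T@M[:3,3]
    return K,c['k1'],R.from_rotvec(np.ravel(c['rvec'])).as_matrix(),np.ravel(c['tvec'])
def pix2z(C,uv,z):
    K,k1,Rm,t=C; uv=np.atleast_2d(np.array(uv,float))
    d=np.c_[(uv[:,0]-K[0,2])/K[0,0],(uv[:,1]-K[1,2])/K[1,1]]; s=d.copy()
    for _ in range(20): s=d/(1+k1*(s**2).sum(1,keepdims=True))
    r=np.c_[s,np.ones(len(s))]@Rm; o=-Rm.T@t
    return o+r*((z-o[2])/r[:,2])[:,None]
def proj(C,P):
    K,k1,Rm,t=C; p=np.atleast_2d(P)@Rm.T+t; s=p[:,:2]/p[:,2:]; s=s*(1+k1*(s**2).sum(1,keepdims=True))
    return s*[K[0,0],K[1,1]]+[K[0,2],K[1,2]]
def save(n,im): cv2.imwrite('pics/'+n,cv2.cvtColor(im,cv2.COLOR_RGB2BGR))
E
python3 - <<'E'
from h import *
o=manip.get_obs(); print({k:np.round(o[k],3) for k in('t','ee_pos','orientation','joint_pos')})
for n in('scene','top'):
    save(n+'0.png',manip.get_image(n)); C=cam(n); print(n,'campos',-C[2].T@C[3])
    for l in('stand','electrode_arm','rod_clamp','beaker','timer','holder_foot'):
        for d in manip.outline_of(n,l)[:1]:
            m=d['mask'].astype(np.uint8); ys,xs=np.nonzero(m); r=cv2.minAreaRect(np.c_[xs,ys].astype(np.float32))
            print(l,round(d['conf'],2),d['extent'],np.round(r[0],1),np.round(r[1],1),round(r[2],1),'cen',round(xs.mean(),1),round(ys.mean(),1))
E
```

```text
{'t': np.float64(0.0), 'ee_pos': array([ 0.264, -0.621,  0.244]), 'orientation': array([ 0.98 ,  0.2  , -0.   , -0.001]), 'joint_pos': array([ 1.14 ,  0.469, -0.049,  1.534,  0.024,  1.141, -0.082])}
scene campos [-0.06977158  0.63979422  0.69468772]
stand 0.62 [248.9, 197.9, 311.9, 242.6] [280.6 220.6] [21.5 66. ] 64.4 cen 280.3 221.1
electrode_arm 0.92 [241.2, 187.0, 313.8, 228.7] [275. 202.] [17.  75.1] 63.4 cen 273.0 206.5
rod_clamp 0.59 [210.8, 285.8, 226.8, 317.0] [216.5 300.8] [32.  14.9] 80.1 cen 216.9 300.8
beaker 0.79 [359.9, 183.6, 377.9, 208.9] [368.  195.6] [16.2 25.3] 7.1 cen 367.8 195.4
timer 0.7 [307.8, 167.2, 328.1, 188.1] [315.7 175.8] [22.2 16.3] 12.5 cen 315.5 175.9
top campos [0.42513648 0.08549011 1.17479433]
stand 0.69 [254.0, 186.4, 328.7, 222.9] [290.4 204.5] [71.3 27. ] 8.4 cen 290.8 205.8
electrode_arm 0.88 [249.8, 189.9, 332.6, 213.2] [287.6 201.4] [84.1 10.2] 8.1 cen 288.2 201.4
rod_clamp 0.46 [164.5, 242.5, 182.1, 257.0] [172.3 248.4] [13.6 13.3] 18.4 cen 172.8 248.8
beaker 0.86 [372.0, 233.0, 394.8, 252.9] [383.5 245. ] [18. 21.] 90.0 cen 383.7 245.3
timer 0.8 [365.5, 159.6, 395.0, 185.6] [378.2 171.4] [22.1 26.4] 68.2 cen 378.3 171.4
holder_foot 0.43 [251.1, 192.8, 262.8, 202.0] [256.  196.5] [ 9. 10.] 90.0 cen 256.2 196.3
```

```bash
python3 - <<'E'
from h import *
C=cam('top')
for n,uv,z in [('armA',[249,196],.055),('armB',[331,207.5],.06),('stand',[290.4,204.5],.013),('clamp',[172.5,248.6],.045),('beaker',[383.5,244],.04),('timer',[378.3,171.4],.02),('holder',[256.2,196.3],.08)]: print(n,pix2z(C,uv,z).round(4))
a=cv2.imread('pics/top0.png')[140:280,140:420]; b=cv2.imread('pics/scene0.png')[150:330,190:400]
cv2.imwrite('pics/m0.png',np.hstack([cv2.resize(a,(560,280),interpolation=3),np.zeros((280,0,3),np.uint8)]))
A=cv2.resize(a,(800,400)); cv2.imwrite('pics/t0.png',A); cv2.imwrite('pics/s0.png',cv2.resize(b,(700,600)))
E
```

```text
armA [[0.5636 0.1455 0.055 ]]
armB [[ 0.5345 -0.0502  0.06  ]]
stand [[0.547 0.045 0.013]]
clamp [[0.4385 0.3302 0.045 ]]
beaker [[ 0.447  -0.1792  0.04  ]]
timer [[ 0.6286 -0.1755  0.02  ]]
holder [[0.5597 0.1273 0.08  ]]
```

View pics/t0.png

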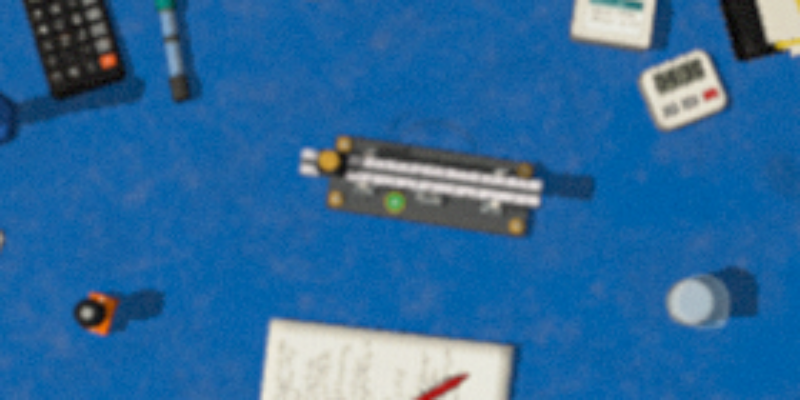

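View pics/s0.png

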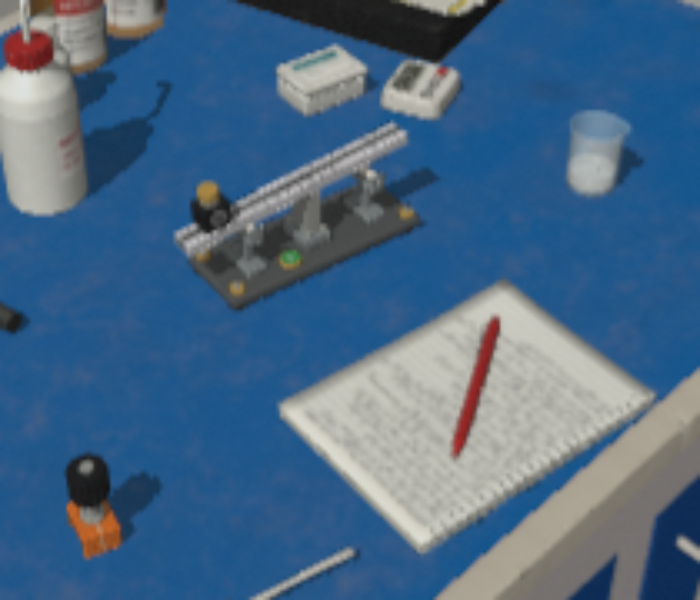

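The top picture shows the stand at about (402,190) with the holder on its left, which is world +y. The clamp is at (93,313), the beaker at (697,302) and the timer at (683,88). I'll move over the stand and turn the jaws across the bar.

Call:
play_rows(steps=[{"tx": 0.216, "ty": -0.209, "tz": -0.023}, {"tx": 0.216, "ty": -0.209, "tz": -0.023}, {"tx": 0.216, "ty": -0.209, "tz": -0.023}, {"tx": 0.216, "ty": -0.209, "tz": -0.023}, {"tx": 0.216, "ty": -0.209, "tz": -0.023}, {"tx": 0.216, "ty": -0.209, "tz": -0.023}, {"tx": 0.216, "ty": -0.209, "tz": -0.023}, {"tx": 0.216, "ty": -0.209, "tz": -0.023}, {"tx": 0.216, "ty": -0.209, "tz": -0.023}, {"tx": 0.216, "ty": -0.209, "tz": -0.023}], jaw=0)

```text
invalid input at $.steps[0]: expected keys tx, ty, tz, rx, ry, rz
```

Call:
play_rows(steps=[{"tx": 0.216, "ty": -0.209, "tz": -0.023}, {"tx": 0.216, "ty": -0.209, "tz": -0.023}, {"rz": -0.108}, {"rz": -0.108}, {"rz": -0.108}, {"rz": -0.108}, {"rz": -0.108}, {"rz": -0.108}, {}, {}])

```text
invalid input at $.steps[0]: expected keys tx, ty, tz, rx, ry, rz
```

```bash
python3 - <<'E'
from h import *
o=manip.get_obs(); print({k:np.round(o[k],4) for k in('t','ee_pos','orientation','joint_pos','ft_force')})
Rm=R.from_quat(o['orientation']).as_matrix(); print(Rm.round(3))
C=cam('wrist'); im=manip.get_image('wrist'); save('w1.png',im); print('cam',(-C[2].T@C[3]).round(4))
for l in('stand','electrode_arm','holder_foot','rod_clamp'):
    for d in manip.outline_of('wrist',l)[:1]:
        ys,xs=np.nonzero(d['mask']); r=cv2.minAreaRect(np.c_[xs,ys].astype(np.float32)); b=cv2.boxPoints(r)
        print(l,round(d['conf'],2),d['extent'],b.round(1).tolist())
        z={'stand':.013,'electrode_arm':.065,'holder_foot':.09,'rod_clamp':.03}[l]
        w=pix2z(C,b,z)[:,:2]; print(w.round(4).tolist(),'mean',w.mean(0).round(4))
E
```

```text
{'t': np.float64(0.7), 'ee_pos': array([ 0.264 , -0.6212,  0.2454]), 'orientation': array([9.799e-01, 1.996e-01, 0.000e+00, 1.000e-04]), 'joint_pos': array([ 1.1401,  0.4686, -0.0486,  1.5325,  0.0241,  1.141 , -0.0823]), 'ft_force': array([ 0.4351, -0.2588,  0.2478])}
[[ 0.92   0.391  0.   ]
 [ 0.391 -0.92  -0.   ]
 [ 0.     0.    -1.   ]]
cam [ 0.3417 -0.5892  0.3745]
```

View pics/w1.png

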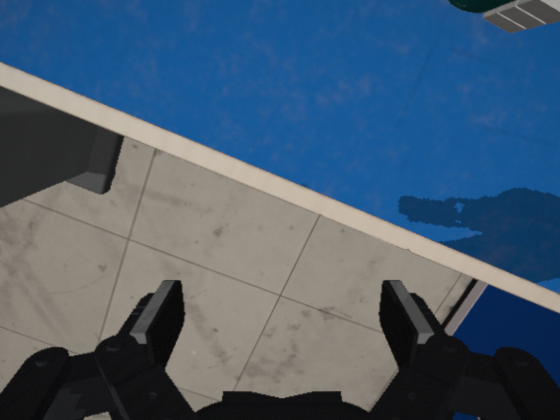

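The moves were refused because each row needs all six keys, and this picture only shows the start position off the table edge. I'll send them again with every key filled in.

Call:
play_rows(steps=[{"tx": 0.216, "ty": -0.209, "tz": -0.023, "rx": 0, "ry": 0, "rz": 0}, {"tx": 0.216, "ty": -0.209, "tz": -0.023, "rx": 0, "ry": 0, "rz": 0}, {"tx": 0.216, "ty": -0.209, "tz": -0.023, "rx": 0, "ry": 0, "rz": 0}, {"tx": 0.216, "ty": -0.209, "tz": -0.023, "rx": 0, "ry": 0, "rz": 0}, {"tx": 0.216, "ty": -0.209, "tz": -0.023, "rx": 0, "ry": 0, "rz": 0}, {"tx": 0.216, "ty": -0.209, "tz": -0.023, "rx": 0, "ry": 0, "rz": 0}, {"tx": 0.216, "ty": -0.209, "tz": -0.023, "rx": 0, "ry": 0, "rz": 0}, {"tx": 0.216, "ty": -0.209, "tz": -0.023, "rx": 0, "ry": 0, "rz": 0}, {"tx": 0.216, "ty": -0.209, "tz": -0.023, "rx": 0, "ry": 0, "rz": 0}, {"tx": 0.216, "ty": -0.209, "tz": -0.023, "rx": 0, "ry": 0, "rz": 0}], jaw=0)

```text
t: 2.2
ee_pos: [0.4987, -0.0659, 0.2919]
orientation: [0.98, 0.199, 0.001, 0.0]
ft_force: [0.1, -1.1, 0.4]
grip_width: 0.0857
grasp_force: 0.0
```

Call:
play_rows(steps=[{"tx": 0.216, "ty": -0.209, "tz": -0.023, "rx": 0, "ry": 0, "rz": 0}, {"tx": 0.216, "ty": -0.209, "tz": -0.023, "rx": 0, "ry": 0, "rz": 0}, {"tx": 0, "ty": 0, "tz": 0, "rx": 0, "ry": 0, "rz": -0.108}, {"tx": 0, "ty": 0, "tz": 0, "rx": 0, "ry": 0, "rz": -0.108}, {"tx": 0, "ty": 0, "tz": 0, "rx": 0, "ry": 0, "rz": -0.108}, {"tx": 0, "ty": 0, "tz": 0, "rx": 0, "ry": 0, "rz": -0.108}, {"tx": 0, "ty": 0, "tz": 0, "rx": 0, "ry": 0, "rz": -0.108}, {"tx": 0, "ty": 0, "tz": 0, "rx": 0, "ry": 0, "rz": -0.108}, {"tx": 0, "ty": 0, "tz": 0, "rx": 0, "ry": 0, "rz": 0}, {"tx": 0, "ty": 0, "tz": 0, "rx": 0, "ry": 0, "rz": 0}])

```text
t: 3.45
ee_pos: [0.545, 0.043, 0.3006]
orientation: [0.759, 0.651, 0.0, 0.0]
ft_force: [1.2, 0.4, -0.7]
grip_width: 0.0854
grasp_force: 0.0
```

```bash
cat > look.py <<'E'
from h import *; import sys
o=manip.get_obs(); print({k:np.round(o[k],4) for k in('t','ee_pos','orientation','joint_pos','ft_force')})
Rm=R.from_quat(o['orientation']).as_matrix(); print(Rm.round(3).tolist())
C=cam('wrist'); im=manip.get_image('wrist'); save(sys.argv[1],im); print('cam',(-C[2].T@C[3]).round(4))
for l in sys.argv[2:]:
    for d in manip.outline_of('wrist',l)[:1]:
        ys,xs=np.nonzero(d['mask']); r=cv2.minAreaRect(np.c_[xs,ys].astype(np.float32)); b=cv2.boxPoints(r)
        print(l,round(d['conf'],2),np.round(d['extent'],1),b.round(1).tolist())
        z={'stand':.013,'electrode_arm':.065,'holder_foot':.09,'rod_clamp':.03}[l]
        w=pix2z(C,b,z)[:,:2]; print(w.round(4).tolist(),'mean',w.mean(0).round(4))
E
python3 look.py w2.png stand electrode_arm holder_foot rod_clamp
```

```text
{'t': np.float64(3.45), 'ee_pos': array([0.545 , 0.043 , 0.3006]), 'orientation': array([7.593e-01, 6.507e-01, 0.000e+00, 1.000e-04]), 'joint_pos': array([ 0.3592,  0.2729, -0.6299,  1.741 ,  0.1725,  1.1833, -0.4723]), 'ft_force': array([ 1.2351,  0.4492, -0.6719])}
[[0.153, 0.988, 0.0], [0.988, -0.153, -0.0], [-0.0, 0.0, -1.0]]
cam [0.5581 0.1253 0.4297]
stand 0.68 [255.1  85.  311.2 231.2] [[254.0, 86.0], [312.0, 86.0], [312.0, 229.0], [254.0, 229.0]]
[[0.5288, 0.1373], [0.5939, 0.1272], [0.5717, -0.0461], [0.4976, -0.0345]] mean [0.548 0.046]
electrode_arm 0.83 [274.6  58.5 298.8 253.8] [[272.0, 61.0], [295.0, 61.0], [295.0, 252.0], [272.0, 252.0]]
[[0.5539, 0.1559], [0.576, 0.1525], [0.5469, -0.0502], [0.5206, -0.0461]] mean [0.5493 0.053 ]
holder_foot 0.84 [272.8  76.8 295.  103.5] [[271.0, 74.0], [295.0, 74.0], [295.0, 103.0], [271.0, 103.0]]
[[0.5514, 0.143], [0.5732, 0.1396], [0.5695, 0.1143], [0.5473, 0.1177]] mean [0.5604 0.1286]
rod_clamp 0.5 [271.3  63.1 296.1 251.1] [[272.0, 62.0], [295.0, 62.0], [295.0, 252.0], [272.0, 252.0]]
[[0.5533, 0.1579], [0.5776, 0.1541], [0.5458, -0.067], [0.517, -0.0625]] mean [0.5484 0.0456]
```

View pics/w2.png

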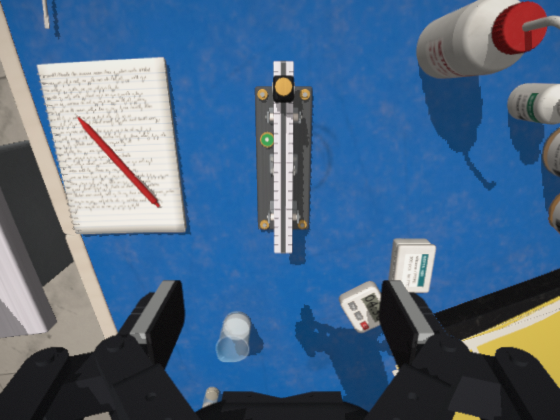

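The wrist picture shows the stand and arm upright at column 283 (holder at row 87, far end at row 252), so the jaws are already aligned. The fulcrum is at about (0.548, 0.0455), and the two cameras agree. I'll descend at stand y of about -28 mm and grip lightly.

Call:
play_rows(steps=[{"tx": -0.126, "ty": 0.013, "tz": 0, "rx": 0, "ry": 0, "rz": 0}, {"tx": 0, "ty": 0, "tz": 0.25, "rx": 0, "ry": 0, "rz": 0}, {"tx": 0, "ty": 0, "tz": 0.25, "rx": 0, "ry": 0, "rz": 0}, {"tx": 0, "ty": 0, "tz": 0.25, "rx": 0, "ry": 0, "rz": 0}, {"tx": 0, "ty": 0, "tz": 0.2, "rx": 0, "ry": 0, "rz": 0}, {"tx": 0, "ty": 0, "tz": 0.15, "rx": 0, "ry": 0, "rz": 0}, {"tx": 0, "ty": 0, "tz": 0.1, "rx": 0, "ry": 0, "rz": 0}, {"tx": 0, "ty": 0, "tz": 0, "rx": 0, "ry": 0, "rz": 0}, {"tx": 0, "ty": 0, "tz": 0, "rx": 0, "ry": 0, "rz": 0}], jaw=0.3)

```text
t: 4.82
ee_pos: [0.5445, 0.0181, 0.0613]
orientation: [0.758, 0.652, 0.001, 0.0]
ft_force: [-0.6, 0.5, 0.5]
grip_width: 0.0596
grasp_force: 0.0
```

```bash
python3 look.py w3.png electrode_arm stand
```

```text
{'t': np.float64(4.825), 'ee_pos': array([0.5445, 0.0181, 0.0613]), 'orientation': array([7.585e-01, 6.517e-01, 6.000e-04, 4.000e-04]), 'joint_pos': array([ 0.2796,  0.5474, -0.5063,  1.9807,  0.398 ,  0.7095, -0.6221]), 'ft_force': array([-0.5753,  0.5194,  0.4727])}
[[0.151, 0.989, 0.002], [0.989, -0.151, 0.0], [0.0, 0.001, -1.0]]
cam [0.5572 0.1004 0.1905]
electrode_arm 0.68 [240.2   0.  316.3 398.9] [[225.10000610351562, 395.1000061035156], [239.3000030517578, -2.700000047683716], [314.0, 0.0], [299.79998779296875, 397.70001220703125]]
[[0.5105, -0.0294], [0.5486, 0.1314], [0.5722, 0.127], [0.5454, -0.0364]] mean [0.5441 0.0482]
stand 0.62 [208.4  19.7 349.3 354. ] [[206.1999969482422, 351.70001220703125], [209.10000610351562, 19.799999237060547], [349.1000061035156, 21.100000381469727], [346.20001220703125, 352.8999938964844]]
[[0.4868, -0.0457], [0.5295, 0.1374], [0.5932, 0.1271], [0.5746, -0.0602]] mean [0.5461 0.0396]
```

View pics/w3.png

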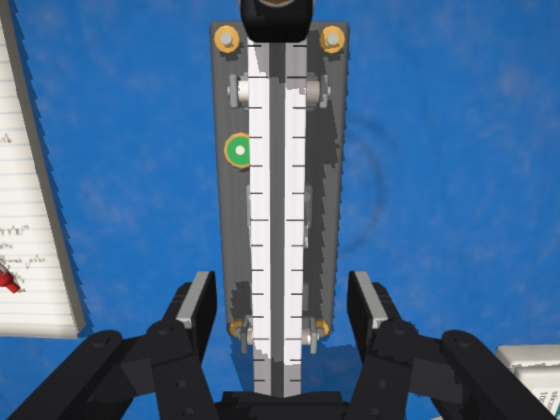

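The wrist picture shows the pads at about row 280, midway between the fulcrum (row 215) and the -y rest (row 335), with the bar centred at column 278. I'll close on it, slide it 20 mm along the slope and let go.

Call:
play_rows(steps=[{"tx": 0, "ty": 0, "tz": 0, "rx": 0, "ry": 0, "rz": 0}, {"tx": 0, "ty": 0, "tz": 0, "rx": 0, "ry": 0, "rz": 0}, {"tx": 0, "ty": 0, "tz": 0, "rx": 0, "ry": 0, "rz": 0}, {"tx": 0, "ty": 0, "tz": 0, "rx": 0, "ry": 0, "rz": 0}, {"tx": 0, "ty": 0, "tz": 0, "rx": 0, "ry": 0, "rz": 0}, {"tx": 0, "ty": 0, "tz": 0, "rx": 0, "ry": 0, "rz": 0}], jaw=1, squeeze=20)

```text
t: 5.72
ee_pos: [0.5438, 0.0178, 0.0607]
orientation: [0.758, 0.652, -0.0, 0.0]
ft_force: [-1.2, -0.2, 4.3]
grip_width: 0.0194
grasp_force: 24.3
```

Call:
play_rows(steps=[{"tx": -0.02, "ty": 0, "tz": -0.002, "rx": 0, "ry": 0, "rz": 0}, {"tx": -0.02, "ty": 0, "tz": -0.002, "rx": 0, "ry": 0, "rz": 0}, {"tx": -0.02, "ty": 0, "tz": -0.002, "rx": 0, "ry": 0, "rz": 0}, {"tx": -0.02, "ty": 0, "tz": -0.002, "rx": 0, "ry": 0, "rz": 0}, {"tx": -0.02, "ty": 0, "tz": -0.002, "rx": 0, "ry": 0, "rz": 0}, {"tx": 0, "ty": 0, "tz": 0, "rx": 0, "ry": 0, "rz": 0}, {"tx": 0, "ty": 0, "tz": 0, "rx": 0, "ry": 0, "rz": 0}])

```text
t: 6.6
ee_pos: [0.5424, 0.0067, 0.0622]
orientation: [0.756, 0.654, 0.006, -0.003]
ft_force: [5.3, 19.3, -9.8]
grip_width: 0.0192
grasp_force: 39.1
```

```bash
cat > arm.py <<'E'
from h import *; import sys
# tilt/position of the bar from wrist + scene masks
o=manip.get_obs(); print({k:np.round(o[k],4) for k in('t','ee_pos','orientation','ft_force','grip_width')})
ax=np.array([0.152,0.988,0]); F=np.array([.548,.0455,0])
for n in('scene','top'):
    C=cam(n); im=manip.get_image(n); save(n+sys.argv[1]+'.png',im); ds=manip.outline_of(n,'electrode_arm')[:1]
    for d in ds:
        m=d['mask']; best=[]
        from scipy.optimize import minimize
        dt=cv2.distanceTransform
        for y0 in np.arange(-.06,.012,.002):
            for th in np.arange(-.12,.13,.02):   # th>0: holder end raised
                e=np.array([ax[0]*np.cos(th),ax[1]*np.cos(th),np.sin(th)]); x=np.array([.988,-.152,0]); up=np.cross(x,e)
                o3=F+[0,0,.06]+np.sign(-y0)*0*e
                piv=F+[0,0,.06]+ax*(.005*np.sign(th)*-1 if abs(th)>.01 else 0)
                c=piv+e*(y0-ax@(piv-F))
                P=[c+x*a+e*b+up*g for a in(-.01,.01) for b in(-.1,.1) for g in(0,.01)]
                M=np.zeros(m.shape,np.uint8); cv2.fillConvexPoly(M,cv2.convexHull((proj(C,P)*16).astype(np.int32)),1,shift=4)
                # the holder part of the mask may or may not be included: score bar pixels only
                best.append(((M&m).sum()/(M|m).sum(),y0,th))
        best.sort(reverse=True); print(n,round(d['conf'],2),np.round(best[:4],3).tolist())
E
python3 arm.py 1
```

```text
{'t': np.float64(6.6), 'ee_pos': array([0.5424, 0.0067, 0.0622]), 'orientation': array([ 0.7561,  0.6544,  0.0061, -0.0027]), 'ft_force': array([ 5.3448, 19.3261, -9.7974]), 'grip_width': np.float64(0.0192)}
scene 0.68 [[0.506, 0.006, -0.04], [0.506, 0.006, -0.06], [0.503, -0.002, -0.1], [0.503, -0.002, -0.08]]
top 0.97 [[0.497, 0.004, -0.1], [0.496, 0.008, -0.08], [0.496, 0.006, -0.1], [0.496, 0.004, -0.12]]
```

The y force shows the finger has met the rest's cheek after 11 mm of slide. I'll let go, back off, rise and regrip outside the -y rest, where the stroke is free.

Call:
play_rows(steps=[{"tx": 0.01, "ty": 0, "tz": 0, "rx": 0, "ry": 0, "rz": 0}, {"tx": 0.02, "ty": 0, "tz": 0, "rx": 0, "ry": 0, "rz": 0}, {"tx": 0.02, "ty": 0, "tz": 0, "rx": 0, "ry": 0, "rz": 0}, {"tx": 0, "ty": 0, "tz": -0.1, "rx": 0, "ry": 0, "rz": 0}, {"tx": 0, "ty": 0, "tz": -0.15, "rx": 0, "ry": 0, "rz": 0}, {"tx": 0, "ty": 0, "tz": 0, "rx": 0, "ry": 0, "rz": 0}, {"tx": 0, "ty": 0, "tz": 0, "rx": 0, "ry": 0, "rz": 0}], jaw=0.4)

```text
t: 7.68
ee_pos: [0.5415, 0.0069, 0.1119]
orientation: [0.759, 0.651, -0.001, -0.0]
ft_force: [-0.2, 0.6, -0.5]
grip_width: 0.0513
grasp_force: 0.0
```

```bash
python3 look.py w4.png electrode_arm stand; python3 - <<'E'
from h import *
im=manip.get_image('top'); save('t4.png',im); C=cam('top')
g=cv2.resize(im[170:240,230:350],None,fx=6,fy=6,interpolation=cv2.INTER_CUBIC); w=cv2.imread('pics/w4.png')
save('t4c.png',g)
# brightness profile along stand axis at both bar ends
F=np.array([.548,.0455,0]);ax=np.array([.152,.988,0]);x=np.array([.988,-.152,0])
gr=im.astype(float).min(2)
for nm,ss,z in(('holder',np.arange(.08,.12,.002),.058),('far',np.arange(-.13,-.085,.002),.08)):
    v=[max(gr[int(round(q[1])),int(round(q[0]))] for q in proj(C,[F+ax*s+x*a+[0,0,z] for a in np.arange(-.01,.011,.002)])) for s in ss]
    print(nm,[(round(float(s)*1000),int(k)) for s,k in zip(ss,v)])
E
```

```text
{'t': np.float64(7.675), 'ee_pos': array([0.5415, 0.0069, 0.1119]), 'orientation': array([ 0.7589,  0.6513, -0.0009, -0.    ]), 'joint_pos': array([ 0.3378,  0.4728, -0.5497,  1.9541,  0.3371,  0.8068, -0.5521]), 'ft_force': array([-0.1777,  0.5747, -0.4594])}
[[0.152, 0.988, -0.001], [0.988, -0.152, -0.001], [-0.001, -0.001, -1.0]]
cam [0.5547 0.0893 0.2409]
electrode_arm 0.58 [253.8   0.  308.3 358.2] [[253.0, 0.0], [306.0, 0.0], [306.0, 356.0], [253.0, 356.0]]
[[0.5481, 0.1306], [0.5716, 0.1269], [0.5459, -0.0687], [0.5128, -0.0636]] mean [0.5446 0.0313]
stand 0.87 [225.9  15.1 336.3 279.9] [[228.0, 277.0], [228.0, 16.0], [336.0, 16.0], [336.0, 277.0]]
[[0.4953, -0.0335], [0.5301, 0.1368], [0.5929, 0.1271], [0.5749, -0.0457]] mean [0.5483 0.0462]
holder [(80, 73), (82, 119), (84, 162), (86, 165), (88, 175), (90, 207), (92, 219), (94, 228), (96, 228), (98, 228), (100, 177), (102, 81), (104, 32), (106, 20), (108, 20), (110, 28), (112, 20), (114, 36), (116, 31), (118, 31)]
far [(-130, 71), (-128, 72), (-126, 76), (-124, 77), (-122, 75), (-120, 75), (-118, 74), (-116, 78), (-114, 78), (-112, 76), (-110, 77), (-108, 77), (-106, 79), (-104, 80), (-102, 75), (-100, 75), (-98, 78), (-96, 76), (-94, 78), (-92, 78), (-90, 82), (-88, 79), (-86, 76)]
```

View pics/w4.png

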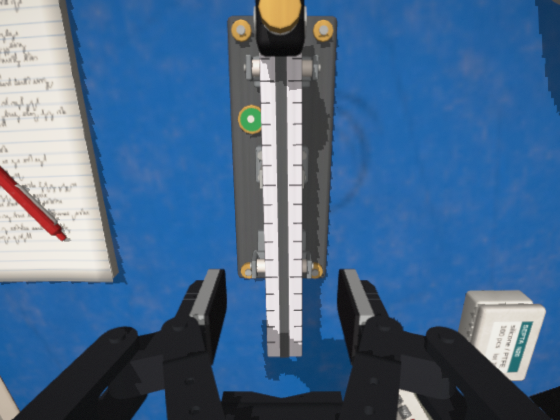

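The bar (column 283) is centred between the jaws, and the far end at row 356 puts the bar's middle close to the fulcrum. I'll grip at stand y = -80 mm, slide 20 mm and let go.

Call:
play_rows(steps=[{"tx": -0.104, "ty": 0.002, "tz": 0, "rx": 0, "ry": 0, "rz": 0}, {"tx": -0.1, "ty": 0, "tz": 0, "rx": 0, "ry": 0, "rz": 0}, {"tx": 0, "ty": 0, "tz": 0.13, "rx": 0, "ry": 0, "rz": 0}, {"tx": 0, "ty": 0, "tz": 0.1, "rx": 0, "ry": 0, "rz": 0}, {"tx": 0, "ty": 0, "tz": 0, "rx": 0, "ry": 0, "rz": 0}, {"tx": 0, "ty": 0, "tz": 0, "rx": 0, "ry": 0, "rz": 0}])

```text
t: 8.62
ee_pos: [0.5368, -0.0322, 0.0668]
orientation: [0.758, 0.652, 0.0, 0.0]
ft_force: [0.6, -0.5, -0.3]
grip_width: 0.0512
grasp_force: 0.0
```

Call:
play_rows(steps=[{"tx": 0, "ty": 0, "tz": 0, "rx": 0, "ry": 0, "rz": 0}, {"tx": 0, "ty": 0, "tz": 0, "rx": 0, "ry": 0, "rz": 0}, {"tx": 0, "ty": 0, "tz": 0, "rx": 0, "ry": 0, "rz": 0}, {"tx": 0, "ty": 0, "tz": 0, "rx": 0, "ry": 0, "rz": 0}, {"tx": -0.02, "ty": 0, "tz": -0.002, "rx": 0, "ry": 0, "rz": 0}, {"tx": -0.02, "ty": 0, "tz": -0.002, "rx": 0, "ry": 0, "rz": 0}, {"tx": -0.02, "ty": 0, "tz": -0.002, "rx": 0, "ry": 0, "rz": 0}, {"tx": -0.02, "ty": 0, "tz": -0.002, "rx": 0, "ry": 0, "rz": 0}, {"tx": -0.02, "ty": 0, "tz": -0.002, "rx": 0, "ry": 0, "rz": 0}, {"tx": 0, "ty": 0, "tz": 0, "rx": 0, "ry": 0, "rz": 0}], jaw=1, squeeze=20)

```text
t: 9.88
ee_pos: [0.5333, -0.0532, 0.0685]
orientation: [0.759, 0.651, -0.0, 0.0]
ft_force: [1.4, 1.4, 1.3]
grip_width: 0.0192
grasp_force: 23.1
```

Call:
play_rows(steps=[{"tx": 0, "ty": 0, "tz": 0, "rx": 0, "ry": 0, "rz": 0}, {"tx": 0, "ty": 0, "tz": 0, "rx": 0, "ry": 0, "rz": 0}, {"tx": 0, "ty": 0, "tz": 0, "rx": 0, "ry": 0, "rz": 0}, {"tx": 0, "ty": 0, "tz": 0, "rx": 0, "ry": 0, "rz": 0}, {"tx": 0, "ty": 0, "tz": 0, "rx": 0, "ry": 0, "rz": 0}, {"tx": 0, "ty": 0, "tz": 0, "rx": 0, "ry": 0, "rz": 0}, {"tx": 0, "ty": 0, "tz": 0, "rx": 0, "ry": 0, "rz": 0}, {"tx": 0, "ty": 0, "tz": 0, "rx": 0, "ry": 0, "rz": 0}], jaw=0.4)

```text
t: 10.88
ee_pos: [0.5335, -0.0522, 0.0685]
orientation: [0.758, 0.652, 0.0, 0.0]
ft_force: [-0.1, 0.2, 0.3]
grip_width: 0.0512
grasp_force: 0.0
```

```bash
cat > bar.py <<'E'
from h import *; import sys
# bar tilt + position: match a rendered bright bar silhouette against scene picture (white/metal pixels)
F=np.array([.548,.0455,0]);ax=np.array([.152,.988,0]);x=np.array([.988,-.152,0])
def run(tag):
    Cs={}
    for n in('scene','top'):
        im=manip.get_image(n); save(n+tag+'.png',im); Cs[n]=(cam(n),cv2.GaussianBlur(im.min(2).astype(np.float32),(0,0),.5))
    res=[]
    # points just inside the bar's top strips (bright) vs. just outside
    for y0 in np.arange(-.07,.015,.001):
        for th in np.arange(-.13,.131,.01):
            e=ax*np.cos(th)+np.array([0,0,np.sin(th)]); up=np.cross(x,e)
            s=-.005*np.sign(th)*min(1,abs(th)/.03); piv=F+ax*s+[0,0,.06]; c=piv+e*(y0-s)
            sc=0
            for n in Cs:
                C,g=Cs[n]
                def smp(P):
                    q=proj(C,P).astype(np.float32); return cv2.remap(g,q[:,:1],q[:,1:],1).ravel()
                b=np.r_[np.linspace(-.097,.04,60),.098]
                ins=smp([c+e*t+x*a+up*.01 for t in b for a in(-.0065,.0065)]).mean()
                out=smp([c+e*t+x*a+up*.01 for t in b for a in(-.016,.016)]).mean()
                end=smp([c+e*t+x*a+up*.01 for t in(-.104,.104) for a in(-.0065,.0065)]).mean()
                endi=smp([c+e*t+x*a+up*.01 for t in(-.097,.097) for a in(-.0065,.0065)]).mean()
                sc+=ins-out+.5*(endi-end)
            res.append((sc,y0,th))
    res.sort(reverse=True); return [(round(float(a)),round(b*1000),round(t,2)) for a,b,t in res[:4]]
o=manip.get_obs(); print({k:np.round(o[k],4).tolist() for k in('t','ee_pos','ft_force','grip_width')}); print(run(sys.argv[1]))
E
python3 bar.py 5
```

```text
{'t': 10.875, 'ee_pos': [0.5335, -0.0522, 0.0685], 'ft_force': [-0.1355, 0.1621, 0.2526], 'grip_width': 0.0512}
[(182, -21, np.float64(0.07)), (182, -21, np.float64(0.06)), (181, -22, np.float64(0.07)), (181, -17, np.float64(0.06))]
```

```bash
python3 - <<'E'
import cv2,numpy as np
f=lambda n:cv2.resize(cv2.imread('pics/'+n)[170:250,225:330],None,fx=5.7,fy=3.7*5.7/5.7,interpolation=2)
cv2.imwrite('pics/c5.png',np.vstack([f('scene0.png'),f('scene5.png')]))
E
```

```text
(no output)
```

View pics/c5.png

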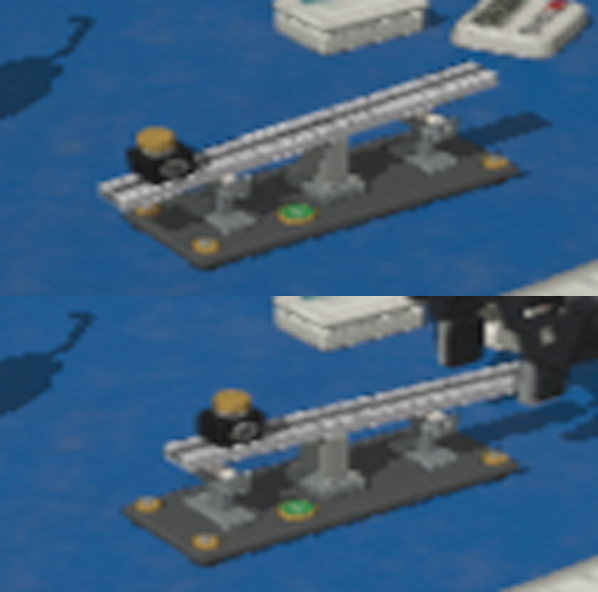

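The lower crop shows the bar nearly parallel to the base, clear of both rollers, so it is about level. It has not tipped yet, so I'll slide it further: 8 mm more, then let go.

Call:
play_rows(steps=[{"tx": 0, "ty": 0, "tz": 0, "rx": 0, "ry": 0, "rz": 0}, {"tx": 0, "ty": 0, "tz": 0, "rx": 0, "ry": 0, "rz": 0}, {"tx": 0, "ty": 0, "tz": 0, "rx": 0, "ry": 0, "rz": 0}, {"tx": 0, "ty": 0, "tz": 0, "rx": 0, "ry": 0, "rz": 0}, {"tx": -0.01, "ty": 0, "tz": 0, "rx": 0, "ry": 0, "rz": 0}, {"tx": -0.01, "ty": 0, "tz": 0, "rx": 0, "ry": 0, "rz": 0}, {"tx": -0.01, "ty": 0, "tz": 0, "rx": 0, "ry": 0, "rz": 0}, {"tx": -0.01, "ty": 0, "tz": 0, "rx": 0, "ry": 0, "rz": 0}, {"tx": 0, "ty": 0, "tz": 0, "rx": 0, "ry": 0, "rz": 0}, {"tx": 0, "ty": 0, "tz": 0, "rx": 0, "ry": 0, "rz": 0}], jaw=1, squeeze=20)

```text
t: 12.22
ee_pos: [0.5323, -0.0605, 0.0685]
orientation: [0.759, 0.652, -0.0, 0.0]
ft_force: [0.6, 0.5, 0.3]
grip_width: 0.0197
grasp_force: 24.3
```

Call:
play_rows(steps=[{"tx": 0, "ty": 0, "tz": 0, "rx": 0, "ry": 0, "rz": 0}, {"tx": 0, "ty": 0, "tz": 0, "rx": 0, "ry": 0, "rz": 0}, {"tx": 0, "ty": 0, "tz": 0, "rx": 0, "ry": 0, "rz": 0}, {"tx": 0, "ty": 0, "tz": 0, "rx": 0, "ry": 0, "rz": 0}, {"tx": 0, "ty": 0, "tz": 0, "rx": 0, "ry": 0, "rz": 0}, {"tx": 0, "ty": 0, "tz": 0, "rx": 0, "ry": 0, "rz": 0}, {"tx": 0, "ty": 0, "tz": 0, "rx": 0, "ry": 0, "rz": 0}, {"tx": 0, "ty": 0, "tz": 0, "rx": 0, "ry": 0, "rz": 0}, {"tx": 0, "ty": 0, "tz": 0, "rx": 0, "ry": 0, "rz": 0}, {"tx": 0, "ty": 0, "tz": 0, "rx": 0, "ry": 0, "rz": 0}], jaw=0.4)

```text
t: 13.48
ee_pos: [0.5323, -0.0601, 0.0685]
orientation: [0.758, 0.652, 0.0, 0.0]
ft_force: [-0.7, -0.2, 0.2]
grip_width: 0.0518
grasp_force: 0.0
```

```bash
python3 bar.py 6; cat > cmp.py <<'E'
# calibrate: same matching on stored pictures; finds the bar's straight long edges slope in scene
import cv2,numpy as np,sys
for n in sys.argv[1:]:
    im=cv2.imread(f'pics/scene{n}.png')[170:250,225:330]; g=cv2.resize(im.min(2),None,fx=6,fy=6,interpolation=2)
    m=(g>120).astype(np.uint8); L=cv2.createLineSegmentDetector().detect(g)[0][:,0]
    d=L[:,2:]-L[:,:2]; ln=np.hypot(*d.T); k=ln>110; o=np.argsort(-ln[k])[:8]
    print(n,[(round(float(a)),round(float(np.degrees(np.arctan(v[1]/v[0]))),2),[int(t) for t in l]) for a,v,l in zip(ln[k][o],d[k][o],L[k][o])])
E
python3 cmp.py 0 5 6
```

```text
{'t': 13.475, 'ee_pos': [0.5323, -0.0601, 0.0685], 'ft_force': [-0.6842, -0.2282, 0.1598], 'grip_width': 0.0518}
[(184, -30, np.float64(0.1)), (183, -30, np.float64(0.09)), (183, -31, np.float64(0.1)), (182, -30, np.float64(0.11))]
0 [(239, -26.57, [496, 98, 282, 205]), (114, -21.23, [338, 48, 445, 7])]
5 [(122, -19.89, [510, 116, 395, 157])]
6 [(242, -18.23, [323, 194, 553, 118]), (145, -17.66, [457, 139, 319, 183]), (113, -21.21, [338, 48, 443, 7])]
```

```bash
python3 - <<'E'
from h import *
C=cam('scene'); F=np.array([.548,.0455,0]);ax=np.array([.152,.988,0]);x=np.array([.988,-.152,0])
for th in(-.1,-.05,0,.05,.1):
    e=ax*np.cos(th)+np.array([0,0,np.sin(th)]);up=np.cross(x,e); r=[]
    for a,g in((-.01,0),(-.01,.01),(.01,.01)):
        p=proj(C,[F+[0,0,.06]+x*a+up*g+e*t for t in(-.1,.02)]); v=p[1]-p[0]; r.append(round(float(np.degrees(np.arctan(v[1]/v[0]))),2))
    print(th,r)
f=lambda n:cv2.resize(cv2.imread('pics/'+n)[170:250,225:330],None,fx=5.7,fy=3.7,interpolation=2)
cv2.imwrite('pics/c6.png',np.vstack([f('scene5.png'),f('scene6.png')]))
E
```

```text
-0.1 [-27.8, -27.63, -27.3]
-0.05 [-25.53, -25.34, -24.99]
0 [-23.19, -22.98, -22.6]
0.05 [-20.76, -20.53, -20.13]
0.1 [-18.24, -17.98, -17.56]
```

View pics/c6.png

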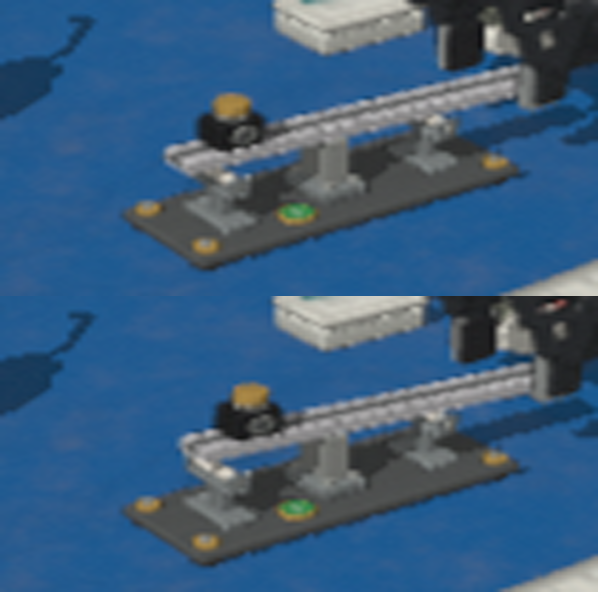

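The lower crop shows the holder end raised and the bar lying on the -y roller at +0.1 rad, so it has tipped. Next I'll lower the grip, ease the bar back 8 mm, bring it level in the grip and let go.

Call:
play_rows(steps=[{"tx": 0, "ty": 0, "tz": 0.035, "rx": 0, "ry": 0, "rz": 0}, {"tx": 0, "ty": 0, "tz": 0.03, "rx": 0, "ry": 0, "rz": 0}, {"tx": 0, "ty": 0, "tz": 0, "rx": 0, "ry": 0, "rz": 0}, {"tx": 0, "ty": 0, "tz": 0, "rx": 0, "ry": 0, "rz": 0}])

```text
t: 14.08
ee_pos: [0.5323, -0.06, 0.0554]
orientation: [0.758, 0.652, -0.0, -0.0]
ft_force: [-0.6, 0.6, -0.1]
grip_width: 0.0511
grasp_force: 0.0
```

Call:
play_rows(steps=[{"tx": 0, "ty": 0, "tz": 0, "rx": 0, "ry": 0, "rz": 0}, {"tx": 0, "ty": 0, "tz": 0, "rx": 0, "ry": 0, "rz": 0}, {"tx": 0, "ty": 0, "tz": 0, "rx": 0, "ry": 0, "rz": 0}, {"tx": 0, "ty": 0, "tz": 0, "rx": 0, "ry": 0, "rz": 0}, {"tx": 0.01, "ty": 0, "tz": -0.001, "rx": 0, "ry": 0, "rz": 0}, {"tx": 0.01, "ty": 0, "tz": -0.001, "rx": 0, "ry": 0, "rz": 0}, {"tx": 0.01, "ty": 0, "tz": -0.001, "rx": 0, "ry": 0, "rz": 0}, {"tx": 0.01, "ty": 0, "tz": -0.001, "rx": 0, "ry": 0, "rz": 0}, {"tx": 0, "ty": 0, "tz": 0, "rx": 0, "ry": 0, "rz": 0}], jaw=1, squeeze=20)

```text
t: 15.2
ee_pos: [0.5336, -0.052, 0.0564]
orientation: [0.758, 0.652, 0.0, 0.0]
ft_force: [0.1, -3.0, 2.2]
grip_width: 0.0197
grasp_force: 24.4
```

Call:
play_rows(steps=[{"tx": 0, "ty": 0, "tz": -0.01, "rx": 0, "ry": -0.0127, "rz": 0}, {"tx": 0, "ty": 0, "tz": -0.01, "rx": 0, "ry": -0.0127, "rz": 0}, {"tx": 0, "ty": 0, "tz": -0.01, "rx": 0, "ry": -0.0127, "rz": 0}, {"tx": 0, "ty": 0, "tz": -0.01, "rx": 0, "ry": -0.0127, "rz": 0}, {"tx": 0, "ty": 0, "tz": -0.01, "rx": 0, "ry": -0.0127, "rz": 0}, {"tx": 0, "ty": 0, "tz": 0, "rx": 0, "ry": 0, "rz": 0}, {"tx": 0, "ty": 0, "tz": 0, "rx": 0, "ry": 0, "rz": 0}])

```text
t: 16.08
ee_pos: [0.5337, -0.0507, 0.0663]
orientation: [0.757, 0.651, -0.037, 0.032]
ft_force: [0.2, 1.4, -0.9]
grip_width: 0.0195
grasp_force: 24.1
```

```bash
python3 bar.py 7
```

```text
{'t': 16.075, 'ee_pos': [0.5337, -0.0507, 0.0663], 'ft_force': [0.1996, 1.4153, -0.8745], 'grip_width': 0.0195}
[(165, -21, np.float64(-0.0)), (165, -21, np.float64(-0.01)), (164, -22, np.float64(-0.0)), (164, -20, np.float64(-0.0))]
```

The bar reads level at y0 of about -21 mm. Letting go now.

Call:
play_rows(steps=[{"tx": 0, "ty": 0, "tz": 0, "rx": 0, "ry": 0, "rz": 0}, {"tx": 0, "ty": 0, "tz": 0, "rx": 0, "ry": 0, "rz": 0}, {"tx": 0, "ty": 0, "tz": 0, "rx": 0, "ry": 0, "rz": 0}, {"tx": 0, "ty": 0, "tz": 0, "rx": 0, "ry": 0, "rz": 0}, {"tx": 0, "ty": 0, "tz": 0, "rx": 0, "ry": 0, "rz": 0}, {"tx": 0, "ty": 0, "tz": 0, "rx": 0, "ry": 0, "rz": 0}, {"tx": 0, "ty": 0, "tz": 0, "rx": 0, "ry": 0, "rz": 0}, {"tx": 0, "ty": 0, "tz": 0, "rx": 0, "ry": 0, "rz": 0}, {"tx": 0, "ty": 0, "tz": 0, "rx": 0, "ry": 0, "rz": 0}, {"tx": 0, "ty": 0, "tz": 0, "rx": 0, "ry": 0, "rz": 0}], jaw=0.4)

```text
t: 17.42
ee_pos: [0.5336, -0.0518, 0.0663]
orientation: [0.758, 0.651, -0.038, 0.033]
ft_force: [-0.0, 0.5, -0.6]
grip_width: 0.0513
grasp_force: 0.0
```

```bash
python3 bar.py 8; python3 cmp.py 7 8
```

```text
{'t': 17.425, 'ee_pos': [0.5336, -0.0518, 0.0663], 'ft_force': [-0.0076, 0.5369, -0.5755], 'grip_width': 0.0513}
[(171, -20, np.float64(0.01)), (171, -19, np.float64(0.01)), (170, -20, np.float64(-0.0)), (170, -19, np.float64(-0.0))]
7 [(140, -23.04, [297, 207, 426, 152]), (112, -22.79, [437, 135, 334, 178])]
8 [(125, -22.76, [297, 207, 412, 158]), (117, -29.37, [627, 421, 525, 478])]
```

It is balanced: level to within 0.01 rad with the jaws open. Next I'll rise, straighten the tool and fly to the clamp.

Call:
play_rows(steps=[{"tx": 0, "ty": 0, "tz": -0.1, "rx": 0, "ry": 0, "rz": 0}, {"tx": 0, "ty": 0, "tz": -0.2, "rx": 0, "ry": 0, "rz": 0}, {"tx": 0, "ty": 0, "tz": -0.25, "rx": 0, "ry": 0, "rz": 0}, {"tx": 0, "ty": 0, "tz": -0.25, "rx": 0, "ry": 0.0635, "rz": 0}, {"tx": 0, "ty": 0, "tz": 0, "rx": 0, "ry": 0, "rz": 0}])

```text
t: 18.15
ee_pos: [0.5384, -0.0373, 0.2296]
orientation: [0.759, 0.651, 0.003, 0.003]
ft_force: [0.1, -0.9, -1.1]
grip_width: 0.0513
grasp_force: 0.0
```

Call:
play_rows(steps=[{"tx": 0.26, "ty": -0.109, "tz": 0, "rx": 0, "ry": 0, "rz": 0}, {"tx": 0.26, "ty": -0.109, "tz": 0, "rx": 0, "ry": 0, "rz": 0}, {"tx": 0.26, "ty": -0.109, "tz": 0, "rx": 0, "ry": 0, "rz": 0}, {"tx": 0.26, "ty": -0.109, "tz": 0, "rx": 0, "ry": 0, "rz": 0}, {"tx": 0.26, "ty": -0.109, "tz": 0, "rx": 0, "ry": 0, "rz": 0}, {"tx": 0.26, "ty": -0.109, "tz": 0, "rx": 0, "ry": 0, "rz": 0}, {"tx": 0.26, "ty": -0.109, "tz": 0, "rx": 0, "ry": 0, "rz": 0}, {"tx": 0, "ty": 0, "tz": 0, "rx": 0, "ry": 0, "rz": 0}, {"tx": 0, "ty": 0, "tz": 0, "rx": 0, "ry": 0, "rz": 0}])

```text
t: 19.27
ee_pos: [0.4396, 0.3461, 0.2244]
orientation: [0.758, 0.652, -0.001, 0.0]
ft_force: [0.7, -0.8, 0.6]
grip_width: 0.0512
grasp_force: 0.0
```

```bash
cat >> h.py <<'E'
def orange(im):
    h=cv2.cvtColor(im,cv2.COLOR_RGB2HSV); m=((h[...,0]>5)&(h[...,0]<18)&(h[...,1]>170)&(h[...,2]>90)).astype(np.uint8)
    n,lab,st,_=cv2.connectedComponentsWithStats(m); return lab==1+np.argmax(st[1:,4])
E
python3 bar.py 9; python3 - <<'E'
from h import *
o=manip.get_obs(); print(o['ee_pos'].round(4),o['orientation'].round(4)); C=cam('wrist'); im=manip.get_image('wrist'); save('w9.png',im); print('cam',(-C[2].T@C[3]).round(4))
for d in manip.outline_of('wrist','rod_clamp')[:1]:
    print(d['conf'],np.round(d['extent'],1))
    x0,y0,x1,y1=[int(v) for v in d['extent']]
    save('w9c.png',cv2.resize(im[max(0,y0-25):y1+25,max(0,x0-25):x1+25],None,fx=4,fy=4)); print('crop origin',x0-25,y0-25,im[max(0,y0-25):y1+25,max(0,x0-25):x1+25].shape)
E
```

```text
{'t': 19.275, 'ee_pos': [0.4396, 0.3461, 0.2244], 'ft_force': [0.667, -0.7841, 0.5633], 'grip_width': 0.0512}
[(210, -21, np.float64(-0.0)), (210, -21, np.float64(0.01)), (210, -22, np.float64(0.01)), (209, -22, np.float64(-0.0))]
[0.4405 0.345  0.2247] [ 7.592e-01  6.508e-01 -8.000e-04  6.000e-04]
cam [0.4537 0.4275 0.3537]
0.64 [263.2 175.4 300.4 218.1]
crop origin 238 150 (93, 87, 3)
```

View pics/w9c.png

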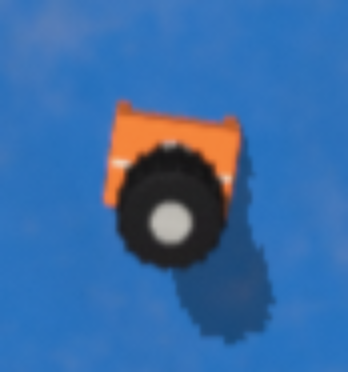

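The bar still reads level. In the crop the knob top is at (171,218), which is image pixel (280.8,204.5), and the clamp is turned about 8° clockwise from the tool axes.

```bash
python3 - <<'E'
from h import *
C=cam('wrist'); im=cv2.cvtColor(cv2.imread('pics/w9.png'),cv2.COLOR_BGR2RGB)
k=pix2z(C,[280.75,204.5],.06)[0]; print('knob',k.round(4))
co=[[238+a/4,150+b/4] for a,b in((119,112),(240,126),(106,205),(228,215))]
w=pix2z(C,co,.018); print(w.round(4).tolist()); print('edge angle in world',np.degrees(np.arctan2(*(w[1]-w[0])[1::-1])).round(1),np.degrees(np.arctan2(*(w[0]-w[2])[1::-1])).round(1),'front mid',((w[0]+w[1])/2).round(4))
o=manip.get_obs(); Rm=R.from_quat(o['orientation']).as_matrix(); print('tool shift units',((k-[0,0,.012]-o['ee_pos'])@Rm/.2).round(3))
# top-camera check
Ct=cam('top'); it=manip.get_image('top'); d=manip.outline_of('top','rod_clamp')[:1]
for q in d:
    ys,xs=np.nonzero(q['mask']); print('top',q['conf'],pix2z(Ct,[xs.mean(),ys.mean()],.045).round(4))
E
```

```text
knob [0.4388 0.3338 0.06  ]
[[0.4282, 0.3497, 0.018], [0.4573, 0.3416, 0.018], [0.4209, 0.3264, 0.018], [0.4511, 0.319, 0.018]]
edge angle in world -15.6 72.6 front mid [0.4427 0.3457 0.018 ]
tool shift units [-0.056 -0.001  0.886]
top 0.63 [[0.4374 0.3289 0.045 ]]
```

Knob centre and body centre agree at about (0.439, 0.334), and the clamp yaw differs from the stand's by 7°. I'll descend, grip the knob, lift and turn.

Call:
play_rows(steps=[{"tx": -0.056, "ty": 0, "tz": 0.2, "rx": 0, "ry": 0, "rz": 0}, {"tx": 0, "ty": 0, "tz": 0.25, "rx": 0, "ry": 0, "rz": 0}, {"tx": 0, "ty": 0, "tz": 0.2, "rx": 0, "ry": 0, "rz": 0}, {"tx": 0, "ty": 0, "tz": 0.15, "rx": 0, "ry": 0, "rz": 0}, {"tx": 0, "ty": 0, "tz": 0.1, "rx": 0, "ry": 0, "rz": 0}, {"tx": 0, "ty": 0, "tz": 0, "rx": 0, "ry": 0, "rz": 0}, {"tx": 0, "ty": 0, "tz": 0, "rx": 0, "ry": 0, "rz": 0}])

```text
t: 20.45
ee_pos: [0.4389, 0.3363, 0.0466]
orientation: [0.759, 0.652, 0.001, 0.0]
ft_force: [0.7, 0.2, -0.5]
grip_width: 0.0516
grasp_force: 0.0
```

Call:
play_rows(steps=[{"tx": 0, "ty": 0, "tz": 0, "rx": 0, "ry": 0, "rz": 0}, {"tx": 0, "ty": 0, "tz": 0, "rx": 0, "ry": 0, "rz": 0}, {"tx": 0, "ty": 0, "tz": 0, "rx": 0, "ry": 0, "rz": 0}, {"tx": 0, "ty": 0, "tz": 0, "rx": 0, "ry": 0, "rz": 0}, {"tx": 0, "ty": 0, "tz": -0.1, "rx": 0, "ry": 0, "rz": 0}, {"tx": 0, "ty": 0, "tz": -0.2, "rx": 0, "ry": 0, "rz": 0}, {"tx": 0, "ty": 0, "tz": -0.2, "rx": 0, "ry": 0, "rz": -0.078}, {"tx": 0, "ty": 0, "tz": -0.2, "rx": 0, "ry": 0, "rz": 0}, {"tx": 0, "ty": 0, "tz": 0, "rx": 0, "ry": 0, "rz": 0}, {"tx": 0, "ty": 0, "tz": 0, "rx": 0, "ry": 0, "rz": 0}], jaw=1, squeeze=25)

```text
t: 21.7
ee_pos: [0.4379, 0.3351, 0.1855]
orientation: [0.717, 0.697, -0.0, 0.0]
ft_force: [1.0, 0.8, -0.2]
grip_width: 0.0231
grasp_force: 24.8
```

```bash
python3 - <<'E'
from h import *
o=manip.get_obs(); p=o['ee_pos']; Rm=R.from_quat(o['orientation']).as_matrix(); print(p.round(4),Rm.round(3).tolist(),o['grip_width'],o['grasp_force'])
C=cam('wrist'); im=manip.get_image('wrist'); save('w10.png',im); m=orange(im); ys,xs=np.nonzero(m); r=cv2.minAreaRect(np.c_[xs,ys].astype(np.float32)); print(r,m.sum())
# expected outline of clamp body if held straight, origin 48-5 mm below grasp point
c=p+[0,0,.005-.048]; P=[c+Rm[:,0]*a+Rm[:,1]*b+[0,0,z] for a in(-.012,.012) for b in(-.016,.016) for z in(0,.018)]
print(proj(C,P).round(1).tolist()); x0,x1,y0,y1=xs.min(),xs.max(),ys.min(),ys.max(); print(x0,x1,y0,y1)
save('w10c.png',cv2.resize(im[max(0,y0-40):y1+90,x0-60:x1+60],None,fx=3,fy=3)[:600,:800]); print('origin',x0-60,max(0,y0-40))
E
```

```text
[0.4379 0.3351 0.1855] [[0.029, 1.0, -0.0], [1.0, -0.029, -0.001], [-0.001, -0.0, -1.0]] 0.0230931060336459 24.75813388824463
((168.11618041992188, 174.0098876953125), (22.747554779052734, 84.71504211425781), 4.864514350891113) 1768
[[252.3, 272.4], [249.6, 289.7], [309.5, 272.4], [312.2, 289.6], [251.0, 232.8], [248.0, 246.9], [310.7, 232.7], [313.6, 246.8]]
155 182 132 216
origin 95 92
```

View pics/w10c.png

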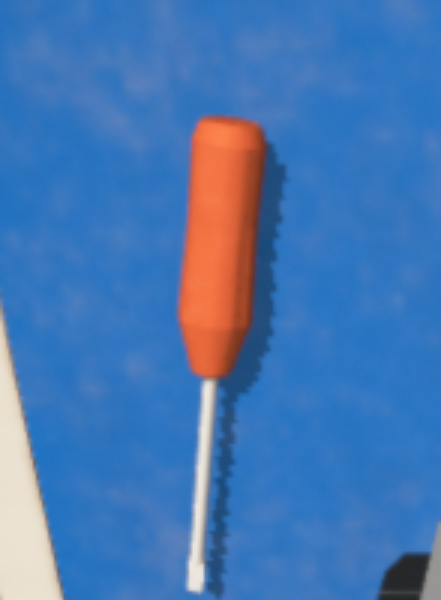

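That crop showed a screwdriver, not the clamp. The picture budget is used up, so I'll measure the held clamp numerically inside the jaw region.

```bash
cat > held.py <<'E'
from h import *
from scipy.optimize import minimize
F=np.array([.548,.0455,0]); ax=np.array([.152,.988,0])
def seg(im):
    h=cv2.cvtColor(im,cv2.COLOR_RGB2HSV); m=((h[...,0]>3)&(h[...,0]<20)&(h[...,1]>150)&(h[...,2]>60)).astype(np.uint8)
    z=np.zeros_like(m); z[205:330,225:340]=m[205:330,225:340]; return z
o=manip.get_obs(); p=o['ee_pos']; Rm=R.from_quat(o['orientation']).as_matrix(); C=cam('wrist')
m=seg(manip.get_image('wrist')); ys,xs=np.nonzero(m); print('n',m.sum(),'ext',xs.min(),xs.max(),ys.min(),ys.max())
def ren(v):
    dx,dy,dz,yaw=v; c=p+Rm@[dx,dy,.043+dz]; cx=Rm@[np.sin(-yaw),np.cos(yaw),0]; cy=Rm@[np.cos(yaw),np.sin(yaw),0]
    P=[c+cy*a+cx*b+[0,0,z] for a in(-.012,.012) for b in(-.016,.016) for z in(0,.018)]
    M=np.zeros(m.shape,np.uint8); cv2.fillConvexPoly(M,cv2.convexHull(np.round(proj(C,P)*64).astype(np.int32)),1,shift=6); return M
# mask's hidden part: black knob/jaw hides the rear; compare only rows in front and the side columns
best=min(((int(((ren((dx,dy,dz,y))!=m)[:ys.max()-8]).sum()),dx,dy,dz,y) for dx in np.arange(-.006,.0061,.002) for dy in np.arange(-.003,.0031,.001) for dz in np.arange(-.004,.0081,.004) for y in np.arange(-.1,.35,.025)),key=lambda t:t[0])
print('best mismatch, dx,dy,dz,yaw in tool',np.round(best,4))
t=[int(np.nonzero(m[:,c])[0].min()) for c in range(xs.min()+4,xs.max()-4,4)]; print('front edge rows',t)
l=[(r,int(np.nonzero(m[r])[0].min()),int(np.nonzero(m[r])[0].max())) for r in range(ys.min(),ys.max(),5) if m[r].any()]; print(l)
E
python3 held.py; python3 bar.py 11
```

```text
n 1477 ext 251 314 234 284
best mismatch, dx,dy,dz,yaw in tool [ 8.16e+02 -6.00e-03  0.00e+00  0.00e+00  1.25e-01]
front edge rows [235, 235, 241, 242, 242, 243, 243, 244, 244, 245, 246, 246, 247, 241]
[(234, 256, 258), (239, 255, 260), (244, 254, 311), (249, 253, 312), (254, 252, 314), (259, 252, 313), (264, 251, 312), (269, 296, 307), (274, 256, 264), (279, 257, 307)]
{'t': 21.8, 'ee_pos': [0.4376, 0.3349, 0.1844], 'ft_force': [-0.3068, -0.0864, 0.0238], 'grip_width': 0.0234}
[(238, -22, np.float64(0.01)), (238, -22, np.float64(-0.0)), (238, -21, np.float64(-0.0)), (237, -21, np.float64(0.01))]
```

Held yaw is as expected (about 0.12 rad relative to the tool, so aligned with the stand). Moving above the fulcrum.

Call:
play_rows(steps=[{"tx": -0.238, "ty": 0.099, "tz": 0, "rx": 0, "ry": 0, "rz": 0}, {"tx": -0.238, "ty": 0.099, "tz": 0, "rx": 0, "ry": 0, "rz": 0}, {"tx": -0.238, "ty": 0.099, "tz": 0, "rx": 0, "ry": 0, "rz": 0}, {"tx": -0.238, "ty": 0.099, "tz": 0, "rx": 0, "ry": 0, "rz": 0}, {"tx": -0.238, "ty": 0.099, "tz": 0, "rx": 0, "ry": 0, "rz": 0}, {"tx": -0.238, "ty": 0.099, "tz": 0, "rx": 0, "ry": 0, "rz": 0}, {"tx": 0, "ty": 0, "tz": 0, "rx": 0, "ry": 0, "rz": 0}, {"tx": 0, "ty": 0, "tz": 0, "rx": 0, "ry": 0, "rz": 0}, {"tx": 0, "ty": 0, "tz": 0, "rx": 0, "ry": 0, "rz": 0}])

```text
t: 23.02
ee_pos: [0.5482, 0.0486, 0.1854]
orientation: [0.716, 0.698, 0.0, -0.0]
ft_force: [0.5, 0.4, -0.4]
grip_width: 0.0229
grasp_force: 24.7
```

```bash
python3 - <<'E'
from h import *
F=np.array([.548,.0455,0]);ax=np.array([.152,.988,0]);x=np.array([.988,-.152,0])
for _ in range(2):
    o=manip.get_obs(); print(o['ee_pos'].round(4),'s,lat mm',(1000*ax@(o['ee_pos']-F)).round(1),(1000*x@(o['ee_pos']-F)).round(1)); C=cam('wrist'); im=manip.get_image('wrist')
g=im.min(2).astype(np.float32)
# bar's lateral place in front of the clamp: centroid of bright strips at bar-top height
for s in(.03,.04):
    ls=np.arange(-.02,.0201,.0005); q=proj(C,[F+ax*s+x*l+[0,0,.07] for l in ls]).astype(np.float32); v=cv2.remap(g,q[:,:1],q[:,1:],1).ravel()
    b=ls[v>140]; print('bar at s',s,'lat edges mm',(b.min()*1000).round(1),(b.max()*1000).round(1)) if len(b) else print(s,v.astype(int))
d=manip.outline_of('wrist','stand')[:1]
E
python3 held.py; python3 bar.py 12
```

```text
[0.5482 0.0486 0.1854] s,lat mm 3.1 -0.3
[0.5482 0.0485 0.1854] s,lat mm 3.0 -0.2
bar at s 0.03 lat edges mm -9.5 8.5
bar at s 0.04 lat edges mm -19.0 -17.0
n 1512 ext 251 314 234 284
best mismatch, dx,dy,dz,yaw in tool [ 8.17e+02 -6.00e-03  0.00e+00  0.00e+00  1.25e-01]
front edge rows [234, 234, 241, 242, 242, 242, 243, 244, 245, 244, 245, 245, 246, 240]
[(234, 255, 260), (239, 254, 260), (244, 253, 311), (249, 252, 312), (254, 252, 314), (259, 251, 313), (264, 251, 312), (269, 296, 307), (274, 257, 264), (279, 257, 307)]
{'t': 23.225, 'ee_pos': [0.5485, 0.0478, 0.1856], 'ft_force': [0.2403, -0.0463, -0.3361], 'grip_width': 0.0232}
[(118, -21, np.float64(0.01)), (117, -20, np.float64(0.01)), (117, -21, np.float64(0.02)), (116, -21, np.float64(-0.0))]
```

Call:
play_rows(steps=[{"tx": -0.012, "ty": 0, "tz": 0.1, "rx": 0, "ry": 0, "rz": 0}, {"tx": 0, "ty": 0, "tz": 0.1, "rx": 0, "ry": 0, "rz": 0}, {"tx": 0, "ty": 0, "tz": 0.08, "rx": 0, "ry": 0, "rz": 0}, {"tx": 0, "ty": 0, "tz": 0.04, "rx": 0, "ry": 0, "rz": 0}, {"tx": 0, "ty": 0, "tz": 0.03, "rx": 0, "ry": 0, "rz": 0}, {"tx": 0, "ty": 0, "tz": 0.02, "rx": 0, "ry": 0, "rz": 0}, {"tx": 0, "ty": 0, "tz": 0, "rx": 0, "ry": 0, "rz": 0}, {"tx": 0, "ty": 0, "tz": 0, "rx": 0, "ry": 0, "rz": 0}, {"tx": 0, "ty": 0, "tz": 0, "rx": 0, "ry": 0, "rz": 0}])

```text
t: 24.45
ee_pos: [0.5489, 0.0444, 0.1118]
orientation: [0.717, 0.697, 0.0, 0.0]
ft_force: [-0.1, 0.6, -0.9]
grip_width: 0.0233
grasp_force: 24.7
```

```bash
python3 bar.py 13; python3 - <<'E'
from h import *
C=cam('scene'); im=manip.get_image('scene'); m=orange(im[150:250,225:340]); ys,xs=np.nonzero(m); c=[225+xs.mean(),150+ys.mean()]; print('scene orange',m.sum(),c,xs.min()+225,xs.max()+225,ys.min()+150,ys.max()+150)
F=np.array([.548,.0455,0]);ax=np.array([.152,.988,0])
for z in(.062,.072): print(z,proj(C,[F+ax*s+[0,0,z] for s in(-.012,0,.012)]).round(1).tolist())
E
```

```text
{'t': 24.45, 'ee_pos': [0.5489, 0.0444, 0.1118], 'ft_force': [-0.0803, 0.5722, -0.9458], 'grip_width': 0.0233}
[(91, -22, np.float64(0.01)), (91, -21, np.float64(-0.0)), (91, -21, np.float64(0.01)), (90, -20, np.float64(-0.0))]
scene orange 74 [np.float64(282.9054054054054), np.float64(200.97297297297297)] 276 289 196 206
0.062 [[285.0, 203.0], [281.1, 204.6], [277.2, 206.3]]
0.072 [[285.0, 199.7], [281.1, 201.4], [277.1, 203.0]]
```

```bash
cat > cl.py <<'E'
from h import *; import sys
z0=float(sys.argv[1])
F=np.array([.548,.0455,0]);ax=np.array([.152,.988,0]);x=np.array([.988,-.152,0])
o=manip.get_obs(); d=o['ee_pos']-F; print('tcp s,lat,z',(1e3*ax@d).round(1),(1e3*x@d).round(1),o['ee_pos'][2].round(4))
for n in('scene','top','wrist'):
    C=cam(n); im=manip.get_image(n)
    h=cv2.cvtColor(im,cv2.COLOR_RGB2HSV); a=((h[...,0]>3)&(h[...,0]<20)&(h[...,1]>140)&(h[...,2]>60))
    q=proj(C,[F+[0,0,z0+.009]])[0]; w=55 if n=='wrist' else 16
    m=np.zeros(a.shape,bool); sl=np.s_[int(q[1])-w:int(q[1])+w,int(q[0])-w:int(q[0])+w]; m[sl]=a[sl]
    ys,xs=np.nonzero(m); 
    if not len(xs): print(n,'none'); continue
    f=3
    r=[]
    for s in np.arange(-.01,.0101,.001):
        for l in np.arange(-.005,.0051,.001):
            c=F+ax*s+x*l+[0,0,z0]; P=[c+ax*i+x*j+[0,0,k] for i in(-.012,.012) for j in(-.016,.016) for k in(0,.018)]
            p=proj(C,P); hull=cv2.convexHull(p.astype(np.float32))[:,0]; r.append((abs(hull[:,0].min()-xs.min()+.0)+abs(hull[:,0].max()-xs.max()-1)+abs(hull[:,1].min()-ys.min()),round(s*1000),round(l*1000)))
    r.sort(); print(n,m.sum(),[xs.min(),xs.max(),ys.min(),ys.max()],[(round(float(t[0]),1),t[1],t[2]) for t in r[:5]])
C=cam('scene'); print('base centre proj',proj(C,[F+[0,0,.013]]),'4 corners',proj(C,[F+ax*i+x*j+[0,0,.013] for i in(-.088,.088) for j in(-.033,.033)]).round(1).tolist())
E
python3 cl.py 0.0673; python3 - <<'E'
import cv2,numpy as np
im=cv2.imread('pics/scene0.png').astype(int); m=((im.max(2)<95)&(im.max(2)-im.min(2)<25)); m[:185]=0;m[245:]=0;m[:,:245]=0;m[:,318:]=0
n,l,st,_=cv2.connectedComponentsWithStats(m.astype(np.uint8)); k=1+np.argmax(st[1:,4]); ys,xs=np.nonzero(l==k); print('dark base ext',xs.min(),xs.max(),ys.min(),ys.max(),len(xs), 'lowest at',xs[ys==ys.max()].mean(),'left at',ys[xs==xs.min()].mean(),'right at',ys[xs==xs.max()].mean())
E
```

```text
tcp s,lat,z -1.0 1.0 0.1117
scene 87 [np.int64(276), np.int64(289), np.int64(195), np.int64(206)] [(3.1, 0, -5), (3.2, -1, -5), (3.3, -2, -5), (3.3, -1, -4), (3.4, -3, -5)]
top none
wrist 1542 [np.int64(250), np.int64(314), np.int64(234), np.int64(284)] [(3.7, -4, 2), (3.7, -4, 1), (4.9, -4, 3), (5.2, -5, 1), (5.2, -5, 2)]
base centre proj [[281.17168762 219.87307286]] 4 corners [[315.8, 214.1], [300.5, 202.1], [259.5, 239.9], [245.3, 225.9]]
dark base ext 247 315 202 242 944 lowest at 261.0 left at 228.0 right at 215.5
```

Call:
play_rows(steps=[{"tx": 0.013, "ty": -0.006, "tz": 0, "rx": 0, "ry": 0, "rz": 0}, {"tx": 0, "ty": 0, "tz": 0, "rx": 0, "ry": 0, "rz": 0}, {"tx": 0, "ty": 0, "tz": 0.01, "rx": 0, "ry": 0, "rz": 0}, {"tx": 0, "ty": 0, "tz": 0, "rx": 0, "ry": 0, "rz": 0}, {"tx": 0, "ty": 0, "tz": 0, "rx": 0, "ry": 0, "rz": 0}])

```text
t: 25.38
ee_pos: [0.5476, 0.047, 0.1095]
orientation: [0.717, 0.697, -0.0, 0.0]
ft_force: [-0.0, 0.6, -0.6]
grip_width: 0.0234
grasp_force: 24.7
```

```bash
python3 cl.py 0.0648; python3 bar.py 14; python3 - <<'E'
from h import *
# stand base as the wrist sees it now, vs F: dark base edges
C=cam('wrist'); im=manip.get_image('wrist').astype(int); F=np.array([.548,.0455,0]);ax=np.array([.152,.988,0]);x=np.array([.988,-.152,0])
dark=(im.max(2)<110)&(im.max(2)-im.min(2)<30)
for s in(.03,.04,.045):
    ls=np.arange(-.045,.0451,.001); q=proj(C,[F+ax*s+x*l+[0,0,.013] for l in ls]).round().astype(int); v=[dark[b,a] for a,b in q]; k=ls[np.array(v)]; print('s',s,'dark lat',k.min().round(3),k.max().round(3)) if len(k) else 0
for l in(-.028,.028):
    ss=np.arange(-.1,.1201,.001); q=proj(C,[F+ax*s+x*l+[0,0,.013] for s in ss]).round().astype(int); print('l',l,'dark s',[round(float(s),3) for s,(a,b) in zip(ss,q) if 0<=b<420 and dark[b,a]][-3:])
E
```

```text
tcp s,lat,z 1.4 -0.6 0.1095
scene 93 [np.int64(266), np.int64(289), np.int64(197), np.int64(208)] [(10.1, 10, -5), (10.2, 9, -5), (10.3, 10, -4), (10.3, 8, -5), (10.4, 9, -4)]
top none
wrist 1545 [np.int64(250), np.int64(314), np.int64(234), np.int64(284)] [(3.7, -2, 0), (3.9, -2, 1), (4.8, -1, 1), (4.9, -1, 0), (5.2, -3, 0)]
base centre proj [[281.17168762 219.87307286]] 4 corners [[315.8, 214.1], [300.5, 202.1], [259.5, 239.9], [245.3, 225.9]]
{'t': 25.525, 'ee_pos': [0.5476, 0.047, 0.1095], 'ft_force': [-0.1089, -0.3329, -0.9801], 'grip_width': 0.0233}
[(95, -21, np.float64(0.01)), (94, -21, np.float64(-0.0)), (94, -22, np.float64(0.01)), (93, -20, np.float64(-0.0))]
s 0.03 dark lat -0.032 0.032
s 0.04 dark lat -0.032 0.032
s 0.045 dark lat -0.032 0.032
l -0.028 dark s [0.086, 0.087, 0.088]
l 0.028 dark s [0.086, 0.087, 0.088]
```

The wrist view confirms the fulcrum estimate: the base edge is at +88 mm and ±32 mm. The clamp sits within about 2 mm of it, so I'll lower it and release.

Call:
play_rows(steps=[{"tx": 0.005, "ty": 0, "tz": 0.005, "rx": 0, "ry": 0, "rz": 0}, {"tx": 0, "ty": 0, "tz": 0.004, "rx": 0, "ry": 0, "rz": 0}, {"tx": 0, "ty": 0, "tz": 0.003, "rx": 0, "ry": 0, "rz": 0}, {"tx": 0, "ty": 0, "tz": 0, "rx": 0, "ry": 0, "rz": 0}, {"tx": 0, "ty": 0, "tz": 0, "rx": 0, "ry": 0, "rz": 0}])

```text
t: 26.3
ee_pos: [0.5479, 0.0482, 0.1084]
orientation: [0.717, 0.697, 0.0, 0.001]
ft_force: [-3.0, -0.5, 8.6]
grip_width: 0.0234
grasp_force: 25.7
```

Contact is at the seated height. I'll ease the load and release.

Call:
play_rows(steps=[{"tx": 0, "ty": 0, "tz": -0.003, "rx": 0, "ry": 0, "rz": 0}, {"tx": 0, "ty": 0, "tz": 0, "rx": 0, "ry": 0, "rz": 0}, {"tx": 0, "ty": 0, "tz": 0, "rx": 0, "ry": 0, "rz": 0}])

```text
t: 26.68
ee_pos: [0.5479, 0.0481, 0.1084]
orientation: [0.717, 0.697, 0.0, 0.0]
ft_force: [-1.3, -0.4, 6.8]
grip_width: 0.023
grasp_force: 25.4
```

```bash
python3 cl.py 0.062; python3 bar.py 15
```

```text
tcp s,lat,z 2.6 -0.5 0.1084
scene 88 [np.int64(265), np.int64(288), np.int64(197), np.int64(208)] [(9.2, 10, -5), (9.3, 9, -5), (9.4, 10, -4), (9.5, 8, -5), (9.5, 9, -4)]
top none
wrist 1538 [np.int64(250), np.int64(314), np.int64(234), np.int64(284)] [(3.3, -1, 1), (3.5, -1, 0), (3.6, -2, 0), (3.9, -2, 1), (5.1, 0, 1)]
base centre proj [[281.17168762 219.87307286]] 4 corners [[315.8, 214.1], [300.5, 202.1], [259.5, 239.9], [245.3, 225.9]]
{'t': 26.825, 'ee_pos': [0.5479, 0.0481, 0.1084], 'ft_force': [-2.334, -0.8221, 6.8687], 'grip_width': 0.0231}
[(95, -21, np.float64(-0.0)), (95, -21, np.float64(0.01)), (94, -22, np.float64(0.01)), (94, -22, np.float64(-0.0))]
```

Call:
play_rows(steps=[{"tx": 0, "ty": 0, "tz": -0.005, "rx": 0, "ry": 0, "rz": 0}, {"tx": 0, "ty": 0, "tz": 0, "rx": 0, "ry": 0, "rz": 0}, {"tx": 0, "ty": 0, "tz": 0, "rx": 0, "ry": 0, "rz": 0}])

```text
t: 27.3
ee_pos: [0.5477, 0.0481, 0.1085]
orientation: [0.717, 0.697, 0.0, -0.0]
ft_force: [0.4, -0.1, 1.1]
grip_width: 0.0231
grasp_force: 24.9
```

Call:
play_rows(steps=[{"tx": 0, "ty": 0, "tz": 0, "rx": 0, "ry": 0, "rz": 0}, {"tx": 0, "ty": 0, "tz": 0, "rx": 0, "ry": 0, "rz": 0}, {"tx": 0, "ty": 0, "tz": 0, "rx": 0, "ry": 0, "rz": 0}, {"tx": 0, "ty": 0, "tz": 0, "rx": 0, "ry": 0, "rz": 0}, {"tx": 0, "ty": 0, "tz": 0, "rx": 0, "ry": 0, "rz": 0}], jaw=0.4)

```text
t: 27.92
ee_pos: [0.5476, 0.048, 0.1087]
orientation: [0.717, 0.697, 0.0, 0.0]
ft_force: [-0.2, -0.2, -1.1]
grip_width: 0.0512
grasp_force: 0.0
```

Call:
play_rows(steps=[{"tx": 0, "ty": 0, "tz": -0.05, "rx": 0, "ry": 0, "rz": 0}, {"tx": 0, "ty": 0, "tz": -0.15, "rx": 0, "ry": 0, "rz": 0}, {"tx": 0, "ty": 0, "tz": -0.2, "rx": 0, "ry": 0, "rz": 0}, {"tx": 0, "ty": 0, "tz": -0.2, "rx": 0, "ry": 0, "rz": 0}, {"tx": 0, "ty": 0, "tz": 0, "rx": 0, "ry": 0, "rz": 0}, {"tx": 0, "ty": 0, "tz": 0, "rx": 0, "ry": 0, "rz": 0}, {"tx": 0, "ty": 0, "tz": 0, "rx": 0, "ry": 0, "rz": 0}, {"tx": 0, "ty": 0, "tz": 0, "rx": 0, "ry": 0, "rz": 0}, {"tx": 0, "ty": 0, "tz": 0, "rx": 0, "ry": 0, "rz": 0}])

```text
t: 29.05
ee_pos: [0.5474, 0.048, 0.2282]
orientation: [0.717, 0.697, -0.0, -0.0]
ft_force: [-0.2, 0.2, -0.4]
grip_width: 0.0516
grasp_force: 0.0
```

```bash
python3 cl.py 0.062; python3 bar.py 16; python3 cmp.py 16; python3 - <<'E'
from h import *
C=cam('wrist'); im=manip.get_image('wrist'); save('w16.png',im); F=np.array([.548,.0455,0]);ax=np.array([.152,.988,0]);x=np.array([.988,-.152,0])
for d in manip.outline_of('wrist','rod_clamp')[:2]: print(d['conf'],np.round(d['extent'],1))
print('knob expect',proj(C,[F+[0,0,.122]]).round(1), 'clamp ext expect',proj(C,[F+ax*i+x*j+[0,0,z] for i in(-.012,.012) for j in(-.016,.016) for z in(.062,.08)]).round(1).tolist())
# light disc on top of the knob
q=proj(C,[F+[0,0,.122]])[0].astype(int); g=im[q[1]-35:q[1]+35,q[0]-35:q[0]+35].astype(int)
m=((g.min(2)>110)&(g.max(2)-g.min(2)<25)).astype(np.uint8); n,l,st,ce=cv2.connectedComponentsWithStats(m); print([(st[i,4],(ce[i]+q-35).round(1).tolist()) for i in range(1,n) if st[i,4]>30])
E
```

```text
tcp s,lat,z 2.4 -1.0 0.2282
scene 86 [np.int64(275), np.int64(288), np.int64(197), np.int64(208)] [(2.9, 3, -5), (3.0, 2, -5), (3.1, 1, -5), (3.2, 2, -4), (3.3, 0, -5)]
top 1 [np.int64(286), np.int64(286), np.int64(207), np.int64(207)] [(22.4, -3, -5), (22.4, -2, -5), (22.5, -1, -5), (22.5, 0, -5), (22.6, 1, -5)]
wrist 838 [np.int64(246), np.int64(301), np.int64(142), np.int64(251)] [(39.7, 10, -5), (39.8, 10, -4), (39.9, 10, -3), (40.1, 10, -2), (40.9, 9, -5)]
base centre proj [[281.17168762 219.87307286]] 4 corners [[315.8, 214.1], [300.5, 202.1], [259.5, 239.9], [245.3, 225.9]]
{'t': 29.2, 'ee_pos': [0.5476, 0.0481, 0.2285], 'ft_force': [-0.8101, 0.1466, 0.4968], 'grip_width': 0.051}
[(113, -21, np.float64(-0.0)), (112, -20, np.float64(-0.0)), (112, -21, np.float64(0.01)), (111, -22, np.float64(0.01))]
16 [(114, -21.19, [338, 48, 445, 7])]
0.73 [261.8 178.3 304.  232.2]
knob expect [[281.6 217.7]] clamp ext expect [[262.2, 205.2], [261.1, 211.7], [297.6, 209.3], [298.5, 216.1], [265.1, 179.3], [264.1, 184.4], [301.3, 183.6], [302.5, 189.0]]
[(np.int32(38), [291.7, 183.4]), (np.int32(117), [280.5, 218.6]), (np.int32(400), [265.4, 239.0]), (np.int32(172), [283.8, 243.0])]
```

The knob top is within about 1 px of where it should be over the fulcrum, and the bar reads level. I'll wait briefly, confirm and hand in.

Call:
play_rows(steps=[{"tx": 0, "ty": 0, "tz": -0.1, "rx": 0, "ry": 0, "rz": 0}, {"tx": 0, "ty": 0, "tz": 0, "rx": 0, "ry": 0, "rz": 0}, {"tx": 0, "ty": 0, "tz": 0, "rx": 0, "ry": 0, "rz": 0}, {"tx": 0, "ty": 0, "tz": 0, "rx": 0, "ry": 0, "rz": 0}, {"tx": 0, "ty": 0, "tz": 0, "rx": 0, "ry": 0, "rz": 0}, {"tx": 0, "ty": 0, "tz": 0, "rx": 0, "ry": 0, "rz": 0}, {"tx": 0, "ty": 0, "tz": 0, "rx": 0, "ry": 0, "rz": 0}, {"tx": 0, "ty": 0, "tz": 0, "rx": 0, "ry": 0, "rz": 0}, {"tx": 0, "ty": 0, "tz": 0, "rx": 0, "ry": 0, "rz": 0}, {"tx": 0, "ty": 0, "tz": 0, "rx": 0, "ry": 0, "rz": 0}])

```text
t: 30.65
ee_pos: [0.5476, 0.048, 0.2487]
orientation: [0.717, 0.697, 0.0, 0.0]
ft_force: [-0.4, -1.0, 0.3]
grip_width: 0.0512
grasp_force: 0.0
```

```bash
python3 bar.py 17 && python3 -c "
from workcell import manip
print(manip.finish_job())"
```

```text
{'t': 30.65, 'ee_pos': [0.5476, 0.048, 0.2487], 'ft_force': [-0.4277, -1.0008, 0.3466], 'grip_width': 0.0512}
[(117, -21, np.float64(0.01)), (116, -21, np.float64(-0.0)), (115, -22, np.float64(0.01)), (115, -20, np.float64(0.01))]
the job is handed in; nothing more can be done
None
```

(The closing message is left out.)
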